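# Nest the cups in the storage dock

## Robot

A 6-joint arm with a two-finger parallel gripper is mounted at the origin on a cart in front of the work surface, level with it; the furniture and walls round the work are solid. World frame = base frame: x ahead of the robot, y to its left, z up, the work surface at z = 0. Lengths are in mm, angles in rad, forces in N, time in s.
With the tool pointing down it reaches from about 150 to 775 mm from the base axis. Payload 6.1 kg.
Tool frame: the origin (TCP) lies midway between the tips of the shut fingers; the grasp point (between the pads) lies 19 mm behind it; z points along the fingers, y is the line along which they close (so a half turn about z gives the same grasp; the last joint's range is limited). The gripper opens to 85 mm and grips with 20 to 120 N. Pads are 22 mm wide; open, the fingers measure 114 mm over their backs; the gripper's body (76 mm by 85 mm) begins 54 mm behind the grasp point. The pads swing forward as they close: fully open they stand 13 mm farther back than shut.
Start: joints at [0, 0.126, -0.04, 1.405, 0, 1.571], TCP at [524.984, -0, 231.295] pointing down, gripper open.
Joint ranges: [-2.72, 2.72], [-0.95, 1.95], [-1.27, 1.35], [-1.78, 2.02], [-1.46, 1.47], [-3.14, 3.14]. Speed limits (rad/s): [2.39, 2.39, 3.01, 3.14, 3.14, 3.14].

## Interface

Orientations are given as a unit quaternion [x, y, z, w].
In Python, from bench import status, cams, ticket, spotter gives the robot as it stands.
- The arm moves only by the shell command python3 -m crank 'ROWS' [FORCE]. ROWS is JSON, one flat list of numbers, 7 for each row, row after row: the finger opening in m, from 0 to 0.0854, then the shift along the tool's x, y, z in m, then the turn, a rotation vector about the tool's x, y, z in rad. A call has exactly 8 rows; each row shifts and turns the commanded pose from where the row before left it, along the tool's axes as they then stand; what a row does not reach is not made up. A row lasts 1/8 s, in which the tool goes at most 62.5 mm and 10.7 degrees, less where a joint would pass 70% of its speed; a pose out of reach is approached as far as the arm can. A call is refused whole if a number of a shift passes 0.0625 or a number of a turn 0.188, either way. A call with a gripper value outside its range is refused whole. The fingers move at their own pace and stop on an object; FORCE is the grip in N (left out, the last holds). Time passes only in rows, so rows that do not move let the fingers close, or fill a call up. It gives the time, the measured TCP pose, the force, the opening and the grip force at its end, in the units of the state.
- status.get_state(): the state, without advancing time (a new reading comes with each control period).
- cams.read_camera(name): name is "scene" or "side" or "wrist"; returns the picture (420x560x3 uint8, red, green, blue); there is no depth.
- cams.camera_model(name): a dict with "K" (3x3 intrinsics, pixels), "distortion" ([k1, k2, p1, p2, k3] as OpenCV has them; the pictures are not rectified), "R" (3x3) and "t" (3): a world point X has camera coordinates R X + t; the wrist camera has in their place "T_tool_cam" (4x4, takes a point from camera to tool coordinates, whose origin is the TCP and whose axes are the flange's). Camera axes: x right, y down, z forward; pixel columns grow to the right and rows downward; lengths in mm; the calibration is good to about 2 mm. A picture is of the moment at which its call begins: read the wrist's pose just before it. camera_model takes no time and is no camera call.
- ticket.sign_off(): hands the job in; it is judged then, once.
Trained networks look in the newest picture that a camera, given by its name, has taken for a name from the list of things; names that differ only in an ending like _2 or _b are one class to them, and where a whole thing is asked for, a point or a joint stands for the part that bears it (a point fixed in the world has none). Each returns a list of dicts, best first, with "confidence" (0 to 1); they miss things now and then, are a little off and sometimes report something else, mostly with a low value. They report only what shows in the picture. A call takes as long as a camera call. They do not tell look-alikes from the thing itself.
- spotter.silhouettes(query, camera): "pixels" (420x560 bool, what is visible of it) and "box" ([left, top, width, height] in pixels, round what is visible of it).
The state is a dict: "clock": time; "joint_pos": joint angles; "joint_vel": joint speeds; "effort": joint torques, N m; "eef_pos": TCP position; "tool_rot": TCP orientation; "wrist_force": force on the tool from outside, world axes, zero at the start; "moment": the same for the moment, N m; "gripper_width": finger opening in mm; "gripper_force": force on a finger pad.
Only numpy, scipy, OpenCV 4.12 (cv2) and the standard library are available. Lean on these libraries where they do the work, as an engineer would, in place of code of your own. Each camera call takes 0.05 s, during which the arm holds its last target. There are 200 camera calls.

## Task

Put the three steel cups away as one nested stack, upright in the bay of the grey storage dock: the largest on the bay's floor, the middle one standing fully down inside it, and the smallest fully down inside that. Then slide the dock's keeper fully home to close the bay. Leave the bottles standing where they are.

Things in the scene. Friction and masses are not known exactly. Their poses are not given: they have to be found in the camera images.
- cup_large: Plain steel tumbler, the largest of three of the same tapered shape, open at the top: 70 mm tall, outside diameter 70 mm at the rim and 54 mm at the foot, wall 2.5 mm, mouth 65 mm wide inside. Its inner floor is raised, 28 mm above its underside, and is 55 mm across; the middle cup stands on it and then rises 28 mm above this rim. Origin: centre of the underside; z up.
- cup_medium: Plain steel tumbler, the middle one of three of the same tapered shape, open at the top: 70 mm tall, outside diameter 62 mm at the rim and 50 mm at the foot, wall 2.5 mm, mouth 57 mm wide inside. Its inner floor is raised, 28 mm above its underside, and is 49 mm across; the smallest cup stands on it and then rises 28 mm above this rim. Origin: centre of the underside; z up.
- cup_small: Plain steel tumbler, the smallest of three of the same tapered shape, open at the top: 70 mm tall, outside diameter 54 mm at the rim and 44 mm at the foot, wall 2.5 mm, mouth 49 mm wide inside. Its inner floor is raised, 28 mm above its underside, and is 42 mm across. Origin: centre of the underside; z up.
- cup_large_floor (a point): Centre of the largest cup's inner floor, 28 mm above its underside.
- cup_medium_floor (a point): Centre of the middle cup's inner floor, 28 mm above its underside.
- dock: Grey storage dock fixed to the worktop: a base plate 92 mm (x) by 200 mm (y), 6 mm thick. At its -y end a square bay, 66 mm wide inside, with a low fence on three sides (tops 22 mm above the worktop); the +y side of the bay is open and is closed by the sliding keeper. Origin: centre of the plate's underside; y runs along the keeper's track.
- bay (a point): Centre of the bay's floor, at y = -55 mm of the dock, 6 mm above the worktop. Axes as the dock's.
- keeper_bar (a joint): Travel of the keeper (an aluminium crossbar 62 mm wide with a black upright grip behind it) along the dock's -y, toward the bay: 0 m = fully open, 0.055 m = fully home against its stop, the crossbar closing the bay's open side. It stays where it is left; light friction.
- keeper_grip (a point): Centre of the top of the keeper's black grip, 64 mm above the worktop. The grip is an upright block 14 mm wide across the track (dock x), 22 mm along it, 52 mm tall. It moves with the keeper: 80 mm along the dock's +y from the bay's centre when home, 135 mm when fully open.
- bottle_media: Clear bottle with pink contents and an orange cap, 60 mm across, 116 mm tall, standing close to one of the cups. Origin: centre of its underside. Bystander.
- bottle_buffer: Clear bottle with a blue cap, 56 mm across, 102 mm tall, standing close to one of the cups. Origin: centre of its underside. Bystander.
- bottle_stain: Brown bottle with a black cap, 50 mm across, 85 mm tall, standing close to one of the cups. Origin: centre of its underside. Bystander.
There are look-alikes about, which are no part of the job. Leave any green look-alike of the cup_medium alone.

How it is judged (in metres and radians):
On the way, in this order (a step that is already met when the one before it is completed fails the run):
1. the three cups stand nested, upright and let go of in the dock's bay, before the keeper is home (horizontal distance between cup_large and bay below 0.009 m and z of cup_large in the frame of bay between -0.004 and 0.004 m and horizontal distance between cup_medium and cup_large_floor below 0.007 m and distance between cup_medium and cup_large_floor below 0.008 m and horizontal distance between cup_small and cup_medium_floor below 0.007 m and distance between cup_small and cup_medium_floor below 0.008 m and angle between each of cup_large, cup_medium, cup_small's own z axis and vertical below 0.1 rad and linear speed of each of cup_large, cup_medium, cup_small below 0.02 m/s and contact force between each of cup_large, cup_medium, cup_small and the fingers below 0.1 N), for 0.2 s.
2. the keeper is slid fully home with the nest still standing in the bay (value of joint keeper_bar above 0.051 m and horizontal distance between cup_large and bay below 0.009 m and z of cup_large in the frame of bay between -0.004 and 0.004 m and horizontal distance between cup_medium and cup_large_floor below 0.007 m and distance between cup_medium and cup_large_floor below 0.008 m and horizontal distance between cup_small and cup_medium_floor below 0.007 m and distance between cup_small and cup_medium_floor below 0.008 m and angle between each of cup_large, cup_medium, cup_small's own z axis and vertical below 0.1 rad), for 0.2 s.
At the end, for the whole second after the job is handed in: Largest cup on the bay floor (within 9 mm of its centre, 4 mm in height), each smaller cup's foot within 7 mm sideways (8 mm in all) of the centre of the next larger cup's inner floor; all upright within 0.1 rad, at rest, released; keeper home (at least 51 of 55 mm) (all of step 2 and linear speed of each of cup_large, cup_medium, cup_small below 0.02 m/s and contact force between each of cup_large, cup_medium, cup_small and the fingers below 0.1 N); the robot touches nothing.
It fails at once if the orange-capped bottle is shifted more than 25 mm or tipped (distance of bottle_media from where it was at the start of the episode above 0.025 m or angle between bottle_media's own z axis and vertical above 0.3 rad).
It fails at once if the blue-capped bottle is shifted more than 25 mm or tipped (distance of bottle_buffer from where it was at the start of the episode above 0.025 m or angle between bottle_buffer's own z axis and vertical above 0.3 rad).
It fails at once if the brown bottle is shifted more than 25 mm or tipped (distance of bottle_stain from where it was at the start of the episode above 0.025 m or angle between bottle_stain's own z axis and vertical above 0.3 rad).
It also fails if it takes over 67 s, if anything falls off the work surface, if the arm or the gripper's body presses on something with over 40 N, if the wrist force passes 120 N, or if a joint passes its speed limit or range.

## Working session

There is one attempt and no reset: what is moved stays moved. The work goes in short steps, Python scripts to look and compute and a shell command to move; the robot and the scene stay as the last step left them, time stands still between calls to the robot, and variables do not carry over. Pictures are saved under pics/ and viewed, at most 10 in all, crops included, and the job is handed in when it is done.

```bash
ls; mkdir -p pics; cat > h.py <<'E'
import numpy as np,cv2
from bench import status,cams,spotter
E
python3 - <<'E'
from h import *
a=cams.read_camera("scene");b=cams.read_camera("side")
cv2.imwrite("pics/s1.png",a[...,::-1]);cv2.imwrite("pics/d1.png",b[...,::-1])
for c in("scene","side"):
    m=cams.camera_model(c);print(c,np.round(m["K"],1).tolist(),(-np.array(m["R"]).T@np.array(m["t"])).round(0),np.round(m["distortion"],3))
print({k:np.round(v,3).tolist() for k,v in status.get_state().items()}); print(np.round(cams.camera_model("wrist")["T_tool_cam"],3))
E
```

```text
pics
scene [[452.6, 0.0, 277.9], [0.0, 452.6, 208.1], [0.0, 0.0, 1.0]] [-181. -892.  663.] [-0.141  0.     0.     0.     0.   ]
side [[385.6, 0.0, 283.8], [0.0, 385.6, 208.0], [0.0, 0.0, 1.0]] [ 206. -701.  542.] [-0.075  0.     0.     0.     0.   ]
{'clock': 0.1, 'joint_pos': [-0.0, 0.126, -0.04, 1.405, -0.0, 1.571], 'joint_vel': [-0.001, -0.001, 0.0, -0.001, 0.0, -0.0], 'effort': [-0.002, -43.691, 35.361, 0.014, -0.0, 0.0], 'eef_pos': [524.643, -0.007, 230.619], 'tool_rot': [0.707, 0.707, -0.001, -0.0], 'wrist_force': [-0.501, 0.479, 0.225], 'moment': [0.003, -0.02, -0.014], 'gripper_force': 0.0, 'gripper_width': 85.288}
[[-0.00000e+00 -9.53000e-01 -3.02000e-01  7.79410e+01]
 [ 1.00000e+00 -1.00000e-03  0.00000e+00 -4.21000e-01]
 [-0.00000e+00 -3.02000e-01  9.53000e-01 -1.42843e+02]
 [ 0.00000e+00  0.00000e+00  0.00000e+00  1.00000e+00]]
```

View pics/s1.png

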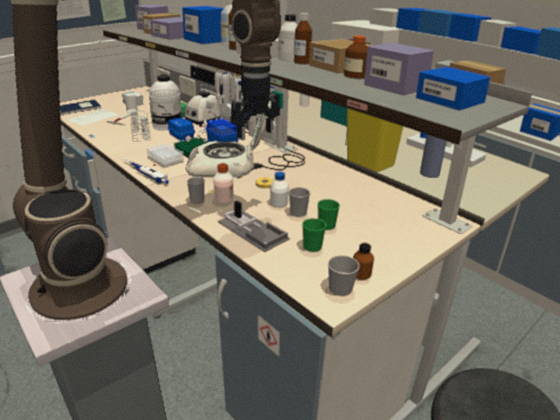

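View pics/d1.png

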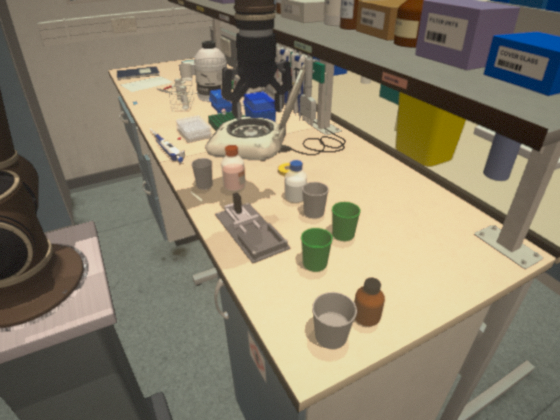

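The scene view shows steel cups at (196,189), (299,202) and (342,276), with the orange, blue and brown bottles beside them. The green look-alikes are at (328,214) and (313,235), and the dock is at (252,228). The side view shows the same layout, with the dock at (250,228) and its keeper grip at (238,203). Next I fit poses from the silhouettes.

```bash
cat >> h.py <<'E'
from scipy.optimize import least_squares, minimize
from scipy.spatial.transform import Rotation as Rn
def cam(c,st=None):
    m=cams.camera_model(c);K=np.array(m["K"]);d=np.array(m["distortion"],float)
    if c!="wrist": return K,d,np.array(m["R"]),np.array(m["t"])
    T=np.eye(4);T[:3,:3]=Rn.from_quat(st["tool_rot"]).as_matrix();T[:3,3]=st["eef_pos"]
    W=np.linalg.inv(T@np.array(m["T_tool_cam"]));return K,d,W[:3,:3],W[:3,3]
def proj(P,C):
    K,d,R,t=C;return cv2.projectPoints(np.asarray(P,float).reshape(-1,1,3),cv2.Rodrigues(R)[0],t,K,d)[0].reshape(-1,2)
def back(px,C,z):
    K,d,R,t=C;u=cv2.undistortPoints(np.array([[px]],float),K,d).ravel()
    r=R.T@np.array([u[0],u[1],1]);o=-R.T@t;return o+r*(z-o[2])/r[2]
a=np.linspace(0,2*np.pi,40,endpoint=False)
def ring(x,y,z,r):return np.c_[x+r*np.cos(a),y+r*np.sin(a),0*a+z]
SH={"cup_large":[(0,27),(70,35)],"cup_medium":[(0,25),(70,31)],"cup_small":[(0,22),(70,27)],
"bottle_media":[(0,30),(80,30)],"bottle_buffer":[(0,28),(70,28)],"bottle_stain":[(0,25),(55,25)]}
def hullmask(P,C,S=4):
    p=proj(P,C);m=np.zeros((420*S,560*S),np.uint8)
    cv2.fillConvexPoly(m,cv2.convexHull(np.round(p*S+S/2).astype(np.int32)),1);return cv2.resize(m.astype(np.float32),(560,420),interpolation=cv2.INTER_AREA)
def fitcup(n,obs,x0,z=0):
    "obs: list of (mask,cam)"
    def f(v):
        return sum(np.abs(hullmask(np.vstack([ring(v[0],v[1],z+h,r) for h,r in SH[n]]),C)-m).sum()/m.sum() for m,C in obs)
    r=minimize(f,x0,method="Nelder-Mead",options=dict(initial_simplex=np.array([x0,x0+[12,0],x0+[0,12]]),xatol=.1,fatol=1e-4))
    return r.x,r.fun/len(obs)
E
python3 - <<'E'
from h import *
for c in("scene","side"):cams.read_camera(c)
CC={c:cam(c) for c in("scene","side")}
for n in list(SH)+["dock","keeper_grip"]:
    cand={}
    for c in("scene","side"):
        for d in spotter.silhouettes(n,c):
            if d["confidence"]<.3 : continue
            l,t,w,h=d["box"];m=d["pixels"]
            print(n,c,round(d["confidence"],2),d["box"],m.sum(),end=" ")
            if n in SH:
                hm=SH[n][1][0]
                x0=back((l+w/2,t+h/2),CC[c],hm/2)[:2]
                x,e=fitcup(n,[(m.astype(float),CC[c])],x0);print(x.round(1),round(e,3))
            else: print(back((l+w/2,t+h/2),CC[c],0).round()); np.save(f"{n}_{c}.npy",m)
E
```

```text
cup_large scene 0.66 [329.1, 255.4, 31.1, 41.6] 1064 [ 470.7 -382.2] 0.03
cup_large side 0.74 [312.5, 291.1, 45.6, 58.7] 1924 [ 467.5 -381. ] 0.062
cup_medium scene 0.92 [316.8, 199.3, 22.4, 34.4] 528 [ 644.3 -169.8] 0.202
cup_medium scene 0.66 [287.9, 184.7, 23.7, 34.8] 539 [630.2 -68.2] 0.054
cup_medium scene 0.61 [300.7, 219.9, 25.4, 32.2] 667 [ 540.2 -218.3] 0.078
cup_medium side 0.97 [298.2, 226.3, 34.1, 44.9] 1191 [ 536.5 -216.1] 0.046
cup_medium side 0.78 [328.1, 198.6, 31.1, 43.0] 888 [ 645.1 -162.3] 0.107
cup_medium side 0.76 [304.1, 182.1, 21.8, 39.3] 808 [628.9 -62.8] 0.051
cup_small scene 0.82 [187.2, 175.8, 19.3, 25.4] 385 [443.  186.5] 0.138
cup_small side 0.95 [192.1, 158.4, 20.0, 33.4] 544 [437.6 186.7] 0.082
bottle_media scene 0.89 [212.9, 163.5, 17.6, 44.7] 652 [514.8 146.8] 0.211
bottle_media side 0.76 [221.7, 147.7, 23.4, 45.7] 900 [507.6 149.9] 0.187
bottle_buffer scene 0.71 [271.3, 174.8, 20.8, 32.8] 545 [630.9  18.9] 0.192
bottle_buffer side 0.62 [285.0, 158.6, 22.6, 45.4] 702 [626.1  25.2] 0.276
bottle_stain scene 0.59 [353.2, 243.7, 21.9, 35.6] 567 [ 554.  -375.8] 0.358
dock scene 0.74 [218.4, 201.9, 69.3, 46.1] 1561 [487. -38.   0.]
dock side 0.7 [217.2, 193.8, 72.1, 65.8] 2419 [477. -45.   0.]
keeper_grip scene 0.73 [233.5, 201.5, 22.0, 28.8] 275 [499.  17.   0.]
keeper_grip scene 0.7 [292.1, 186.7, 19.5, 32.3] 518 [683. -30.   0.]
keeper_grip side 0.55 [231.2, 192.0, 27.5, 37.1] 410 [487.  24.   0.]
```

```bash
python3 - <<'E'
from h import *
st=status.get_state();a=cams.read_camera("wrist");cv2.imwrite("pics/w1.png",a[...,::-1])
import json;json.dump({k:np.asarray(v).tolist() for k,v in st.items()},open("w1.json","w"))
C=cam("wrist",st);print(C[0].round(0).tolist(),C[1])
for n in("dock","keeper_grip","cup_medium"):
  for d in spotter.silhouettes(n,"wrist"):
    m=d["pixels"].astype(np.uint8);r=cv2.minAreaRect(cv2.findNonZero(m));q=cv2.boxPoints(r)
    print(n,round(d["confidence"],2),d["box"],m.sum(),q.round().tolist(),[back(p,C,6)[:2].round(0).tolist() for p in q])
E
```

```text
[[363.0, 0.0, 285.0], [0.0, 363.0, 209.0], [0.0, 0.0, 1.0]] [0.02431573 0.         0.         0.         0.        ]
dock 0.91 [178.6, 130.6, 100.1, 188.5] 15015 [[178.0, 135.0], [268.0, 130.0], [278.0, 312.0], [188.0, 317.0]] [[417.0, 38.0], [507.0, 44.0], [516.0, -165.0], [411.0, -171.0]]
keeper_grip 0.78 [198.6, 156.3, 61.1, 59.1] 1932 [[195.0, 158.0], [255.0, 156.0], [257.0, 216.0], [197.0, 218.0]] [[433.0, 16.0], [494.0, 18.0], [494.0, -47.0], [430.0, -49.0]]
cup_medium 0.79 [366.5, 299.2, 47.2, 78.0] 2441 [[355.0, 305.0], [389.0, 294.0], [415.0, 375.0], [382.0, 386.0]] [[605.0, -156.0], [643.0, -141.0], [685.0, -254.0], [645.0, -271.0]]
cup_medium 0.66 [266.8, 331.6, 60.6, 62.6] 2659 [[259.0, 339.0], [315.0, 329.0], [326.0, 388.0], [269.0, 398.0]] [[493.0, -202.0], [560.0, -188.0], [575.0, -274.0], [504.0, -289.0]]
cup_medium 0.56 [357.0, 209.1, 78.3, 80.3] 4013 [[354.0, 217.0], [423.0, 202.0], [439.0, 277.0], [370.0, 291.0]] [[598.0, -48.0], [670.0, -31.0], [698.0, -119.0], [621.0, -138.0]]
```

View pics/w1.png

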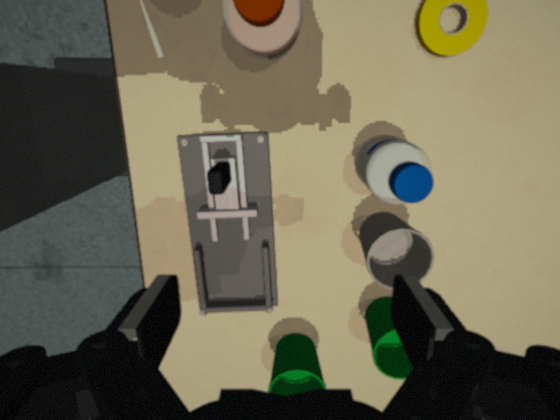

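The wrist view shows the dock with plate corners near (179,133), (269,131), (277,308) and (203,313). The fenced bay is at the bottom around (237,280), and the keeper is open with its grip at (219,178). The medium cup's rim is at (398,258) beside the blue bottle, and the green cups are below.

```bash
python3 - <<'E'
from h import *
import json
st=json.load(open("w1.json"));cams.read_camera("wrist");C=cam("wrist",st)
dk=spotter.silhouettes("dock","wrist")[0]["pixels"].astype(float)
B=np.array([[sx*46,sy*100,z] for sx in(-1,1) for sy in(-1,1) for z in(0,6)]+[[sx*37,-92,22] for sx in(-1,1)],float)
def P(v,B=B):
    c,s=np.cos(v[2]/100),np.sin(v[2]/100);return B@np.array([[c,s,0],[-s,c,0],[0,0,1]])+[v[0],v[1],0]
f=lambda v:np.abs(hullmask(P(v),C)-dk).sum()/dk.sum()
r=minimize(f,[463,-63,3],method="Nelder-Mead",options=dict(initial_simplex=[[463,-63,3],[473,-63,3],[463,-53,3],[463,-63,10]],fatol=1e-5))
print(r.x,r.fun)
a=cams.read_camera("wrist")[...,::-1].copy();a=cv2.resize(a[110:330,100:350],None,fx=2.5,fy=2.5,interpolation=cv2.INTER_CUBIC)
L=lambda q,col:cv2.polylines(a,[np.round((proj(P(r.x,np.array(q,float)),C)-[100,110])*2.5).astype(int).reshape(-1,1,2)],True,col,1)
L([[-46,-100,6],[46,-100,6],[46,100,6],[-46,100,6]],(0,0,255))
L([[-33,-88,22],[33,-88,22],[33,-22,22],[-33,-22,22]],(0,255,0))
L([[-7,69,64],[7,69,64],[7,91,64],[-7,91,64]],(255,255,0))
cv2.imwrite("pics/w2.png",a)
th=r.x[2]/100
print("bay",P(r.x,np.array([[0,-55,6.]])),"grip",P(r.x,np.array([[0,80,64.]])))
b=proj(P(r.x,np.array([[0,-55,6.]])),C);print(b)
E
```

```text
[465.38730369 -60.22312763   3.85648517] 0.020289807452191628
bay [[ 467.50784482 -115.18223339    6.        ]] grip [[462.30288024  19.71738983  64.        ]]
[[234.82079027 273.47390302]]
```

View pics/w2.png

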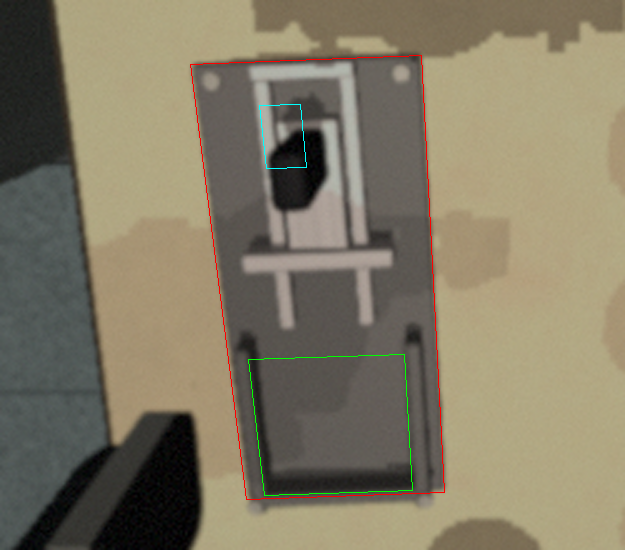

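```bash
python3 -m crank '[0.0854,-0.048,-0.007,0.008,0,0,0, 0.0854,-0.048,-0.007,0.008,0,0,0, 0.0854,-0.048,-0.007,0.008,0,0,0, 0.0854,-0.048,-0.007,0.008,0,0,0, 0.0854,-0.048,-0.007,0.008,0,0,0, 0.0854,-0.048,-0.007,0.008,0,0,0, 0.0854,-0.048,-0.007,0.008,0,0,0, 0.0854,-0.048,-0.007,0.008,0,0,0]' 30; python3 -m crank '[0.0854,0,0,0,0,0,0.185, 0.0854,0,0,0,0,0,0.185, 0.0854,0,0,0,0,0,0.185, 0.0854,0,0,0,0,0,0.185, 0.0854,0,0,0,0,0,0.185, 0.0854,0,0,0,0,0,0.185, 0.0854,0,0,0,0,0,0.185, 0.0854,0,0,0,0,0,0.185]'
cat >> h.py <<'E'
def snap(name,tag=None):
    st=status.get_state();a=cams.read_camera(name)
    if tag:cv2.imwrite(f"pics/{tag}.png",a[...,::-1])
    return st,cam(name,st)
def see(n,c="wrist",z=0,x0=None):
    st,C=snap(c);out=[]
    for d in spotter.silhouettes(n,c):
        m=d["pixels"].astype(float);l,t,w,h=d["box"]
        x,e=fitcup(n,[(m,C)],back((l+w/2,t+h/2),C,z+40)[:2],z);out.append(x)
        print(n,c,round(d["confidence"],2),np.round(d["box"]),x.round(1),round(e,3))
    return out
def delta(x,y,z,yaw=None):
    "tool-axis shift to reach world TCP"
    st=status.get_state();R=Rn.from_quat(st["tool_rot"]).as_matrix()
    print("tcp",np.round(st["eef_pos"],1),"toolx yaw",np.degrees(np.arctan2(R[1,0],R[0,0])).round(1),"q",np.round(st["joint_pos"],2),"w",round(st["gripper_width"],1))
    print("shift",(R.T@(np.array([x,y,z])-st["eef_pos"])).round(1),"t",st["clock"])
E
python3 - <<'E'
from h import *
see("cup_large");see("bottle_stain")
delta(469,-381.5,40)
print(back((508,250),cam("side"),0),back((448,220),cam("scene"),0))
E
```

```text
clock: 2.35
eef_pos: [468.6, -385.6, 167.1]
tool_rot: [0.707, 0.707, 0.0, 0.0]
wrist_force: [0.9, 0.8, -0.6]
gripper_width: 85.3
gripper_force: 0.0
clock: 3.35
eef_pos: [469.0, -384.0, 167.2]
tool_rot: [0.999, 0.042, -0.0, -0.0]
wrist_force: [-0.6, -0.5, 0.0]
gripper_width: 85.8
gripper_force: 0.0
cup_large wrist 0.56 [237. 159.  97.  99.] [ 466.9 -383.6] 0.033
bottle_stain wrist 0.68 [254.  58.  72.  78.] [ 542.9 -379.7] 0.049
tcp [ 469.  -384.   167.2] toolx yaw 5.4 q [-0.69  0.29  0.02  1.3  -0.    2.36] w 85.5
shift [  0.3  -2.5 127.2] t 3.55
[ 929.74376619 -386.10289099    0.        ] [ 951.42367511 -379.25456775    0.        ]
```

```bash
python3 -m crank '[0.0854,-0.001,-0.001,0.034,0,0,0, 0.0854,0,0,0.034,0,0,0, 0.0854,0,0,0.034,0,0,0, 0.0854,0,0,0.033,0,0,0, 0.0854,0,0,0,0,0,0, 0.05,0,0,0,0,0,0, 0.05,0,0,0,0,0,0, 0.05,0,0,0,0,0,0]' 40; python3 -m crank '[0.05,0,0,0,0,0,0, 0.05,0,0,-0.01,0,0,0, 0.05,0,0,-0.02,0,0,0, 0.05,0,0,-0.03,0,0,0, 0.05,0,0,-0.04,0,0,0, 0.05,0,-0.03,-0.01,0,0,0, 0.05,0,-0.04,0,0,0,0, 0.05,0,-0.04,0,0,0,0]'
python3 - <<'E'
from h import *
delta(467.5,-115,140); snap("side","d2")
for d in spotter.silhouettes("cup_large","side"):print(d["confidence"],d["box"])
E
```

```text
clock: 4.55
eef_pos: [469.0, -384.0, 34.2]
tool_rot: [0.999, 0.046, 0.001, 0.001]
wrist_force: [0.7, -1.1, 5.0]
gripper_width: 67.5
gripper_force: 45.6
clock: 5.55
eef_pos: [457.5, -272.4, 142.6]
tool_rot: [0.999, 0.045, -0.0, -0.0]
wrist_force: [0.3, -0.0, -1.5]
gripper_width: 66.9
gripper_force: 45.7
tcp [ 457.5 -272.4  142.6] toolx yaw 5.2 q [-0.54  0.15 -0.2   1.22  0.    2.51] w 66.9
shift [  24.2 -155.9    2.7] t 5.55
0.58 [270.5, 204.4, 39.9, 54.6]
```

```bash
python3 -m crank '[0.05,0.003,-0.025,0,0,0,0, 0.05,0.003,-0.025,0,0,0,0, 0.05,0.003,-0.025,0,0,0,0, 0.05,0.003,-0.025,0,0,0,0, 0.05,0.003,-0.025,0,0,0,0, 0.05,0.003,-0.025,0,0,0,0, 0.05,0.003,-0.006,0,0,0,0, 0.05,0.003,0,0,0,0,0]'
python3 - <<'E'
from h import *
import json
from scipy import ndimage
st=json.load(open("w1.json"));img=cv2.imread("pics/w1.png")
Cw=cam("wrist",st);O=[(np.load(f"dock_{c}.npy").astype(float),cam(c)) for c in("scene","side")]
box=lambda x0,x1,y0,y1,z0,z1:np.array([[x,y,z] for x in(x0,x1) for y in(y0,y1) for z in(z0,z1)],float)
def P(v,B):
    c,s=np.cos(v[2]/100),np.sin(v[2]/100);return B@np.array([[c,s,0],[-s,c,0],[0,0,1]])+[v[0],v[1],0]
def M(v,C):
    g=80-v[3]-0
    parts=[box(-46,46,-100,100,0,6),box(-38,-33,-95,-22,6,22),box(33,38,-95,-22,6,22),box(-38,38,-95,-88,6,22),box(-7,7,g-11,g+11,12,64)]
    return np.max([hullmask(P(v,b),C) for b in parts],0)
for nm,OO in(("scene",O[:1]),("side",O[1:]),("both",O)):
    f=lambda v:sum(np.abs(M(v,C)-m).sum()/m.sum() for m,C in OO)
    x0=np.array([465,-61,4,8.])
    r=minimize(f,x0,method="Nelder-Mead",options=dict(initial_simplex=np.vstack([x0]+[x0+d for d in np.diag([8,8,5,8])]),fatol=1e-4))
    print(nm,r.x.round(1),r.fun,"bay",P(r.x,np.array([[0,-55,6.]])).round(1),"grip",P(r.x,np.array([[0,80-r.x[3],64.]])).round(1))
delta(467.5,-115,45)
see("cup_large","side",z=status.get_state()["eef_pos"][2]-34);see("cup_large","scene",z=status.get_state()["eef_pos"][2]-34)
E
```

```text
clock: 6.65
eef_pos: [468.0, -116.2, 142.5]
tool_rot: [0.999, 0.046, 0.0, 0.0]
wrist_force: [-0.0, 0.3, -2.0]
gripper_width: 67.3
gripper_force: 46.2
scene [465.7 -58.2   6.   19.5] 0.08331998718770019 bay [[ 469.1 -113.1    6. ]] grip [[462.1   2.2  64. ]]
side [464.  -52.    6.2  18.4] 0.07092290202563042 bay [[ 467.4 -106.8    6. ]] grip [[460.1   9.5  64. ]]
both [464.7 -55.8   6.9  23. ] 0.16711106738533482 bay [[ 468.5 -110.7    6. ]] grip [[460.7   1.1  64. ]]
tcp [ 468.  -116.2  142.5] toolx yaw 5.2 q [-0.24  0.06 -0.31  1.2  -0.    2.81] w 67.3
shift [-0.4 -1.3 97.5] t 6.65
cup_large side 0.61 [239. 165.  34.  47.] [ 464.3 -111.9] 0.373
cup_large side 0.6 [301. 181.  28.  39.] [ 548.3 -183.5] 0.837
cup_large scene 0.94 [255. 172.  24.  33.] [ 467.8 -113.7] 0.285
```

```bash
python3 -m crank '[0.05,0,-0.002,0.02,0,0,0, 0.05,0,0,0.02,0,0,0, 0.05,0,0,0.02,0,0,0, 0.05,0,0,0.013,0,0,0, 0.05,0,0,0,0,0,0, 0.05,0,0,0,0,0,0, 0.05,0,0,0,0,0,0, 0.05,0,0,0,0,0,0]'
python3 - <<'E'
from h import *
a=cams.read_camera("side")[...,::-1];w=cams.read_camera("wrist")[...,::-1]
A=cv2.resize(a[170:280,190:310],(480,440),interpolation=cv2.INTER_CUBIC);cv2.imwrite("pics/p3.png",np.hstack([A,cv2.resize(w,(320,240))[:, :] if 0 else cv2.resize(w[60:360,100:318],(320,440))]))
delta(467.5,-114,40)
E
```

```text
clock: 7.85
eef_pos: [467.9, -114.1, 69.9]
tool_rot: [0.999, 0.045, 0.0, 0.0]
wrist_force: [-0.4, 0.5, -1.4]
gripper_width: 66.8
gripper_force: 46.2
tcp [ 467.7 -114.1   69.6] toolx yaw 5.2 q [-0.24  0.1  -0.43  1.04 -0.    2.81] w 67.0
shift [-0.2 -0.1 29.6] t 7.95
```

View pics/p3.png

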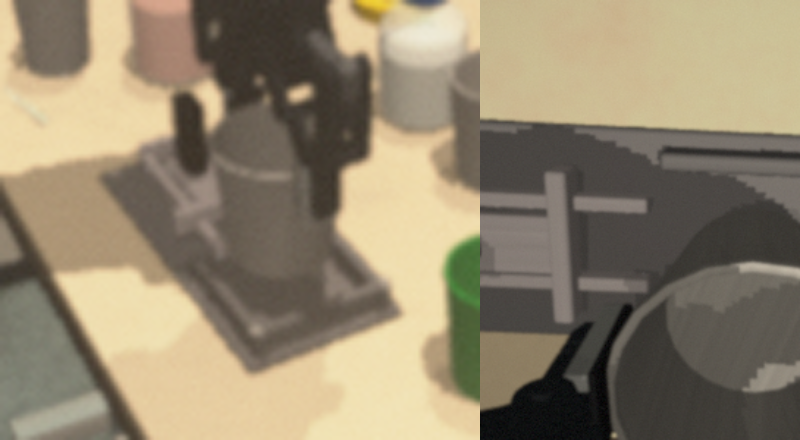

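The large cup hangs centred roughly over the bay, with its foot at crop (270,265) above the fence and the near corner at (258,325). In the wrist half, the +x fence's end shows at crop (663,160). I check that numerically.

```bash
python3 - <<'E'
from h import *
st,C=snap("wrist");
for q in((663,150),(663,167),(795,172)):
    p=(100+(q[0]-480)*218/320,60+q[1]*300/440);print(q,back(p,C,22).round(1))
for q in((555,172),(570,322),(553,320)):
    p=(100+(q[0]-480)*218/320,60+q[1]*300/440);print("bar",q,[back(p,C,z).round(1)[:2] for z in(16,22)])
# cup rim circle: fit on wrist
m=[d for d in spotter.silhouettes("cup_large","wrist")]
for d in m:
    x,e=fitcup("cup_large",[(d["pixels"].astype(float),C)],np.array([467.,-114]),st["eef_pos"][2]-34);print(x,e,d["confidence"])
E
```

```text
(663, 150) [506.8 -77.4  22. ]
(663, 167) [500.6 -77.6  22. ]
(795, 172) [ 503.1 -125.7   22. ]
bar (555, 172) [array([493.6, -36.5]), array([495.2, -38.6])]
bar (570, 322) [array([430.9, -41.4]), array([434.4, -43.4])]
bar (553, 320) [array([431.3, -34.5]), array([434.7, -36.7])]
[ 466.15407383 -113.31484008] 0.08942683512188432 0.84
```

```bash
python3 -m crank '[0.05,0.002,-0.001,0,0,0,0, 0.05,0,0,0.008,0,0,0, 0.05,0,0,0.008,0,0,0, 0.05,0,0,0.007,0,0,0, 0.05,0,0,0.005,0,0,0, 0.05,0,0,0,0,0,0, 0.05,0,0,0,0,0,0, 0.05,0,0,0,0,0,0]'
```

```text
clock: 9.05
eef_pos: [469.6, -112.9, 41.5]
tool_rot: [0.999, 0.045, 0.0, 0.0]
wrist_force: [-0.1, 0.0, -2.9]
gripper_width: 67.0
gripper_force: 46.2
```

```bash
python3 -m crank '[0.05,0,0,0.002,0,0,0, 0.05,0,0,0,0,0,0, 0.0854,0,0,0,0,0,0, 0.0854,0,0,0,0,0,0, 0.0854,0,0,-0.02,0,0,0, 0.0854,0,0,-0.03,0,0,0, 0.0854,0,0,-0.04,0,0,0, 0.0854,0,0,-0.03,0,0,0]'
python3 - <<'E'
from h import *
delta(629,-65,180)
st,C=snap("wrist")
a=cams.read_camera("wrist")[...,::-1];cv2.imwrite("pics/w4.png",a)
see("cup_large","wrist",z=6);see("cup_large","side",z=6);see("cup_large","scene",z=6)
E
```

```text
clock: 10.05
eef_pos: [469.7, -112.9, 160.8]
tool_rot: [0.999, 0.045, 0.0, 0.0]
wrist_force: [0.4, 0.1, 0.2]
gripper_width: 85.5
gripper_force: 0.0
tcp [ 469.7 -112.9  160.8] toolx yaw 5.2 q [-0.24  0.06 -0.27  1.24 -0.    2.81] w 85.5
shift [163.  -33.3 -19. ] t 10.05
cup_large wrist 0.92 [237. 161. 101. 104.] [ 468.3 -112.5] 0.028
cup_large wrist 0.32 [ 98. 129. 246. 122.] [482.7 -24.8] 0.46
cup_large side 0.7 [242. 207.  36.  40.] [ 467.2 -107.3] 0.056
cup_large scene 0.64 [253. 209.  23.  33.] [ 471.9 -108.7] 0.124
```

View pics/w4.png

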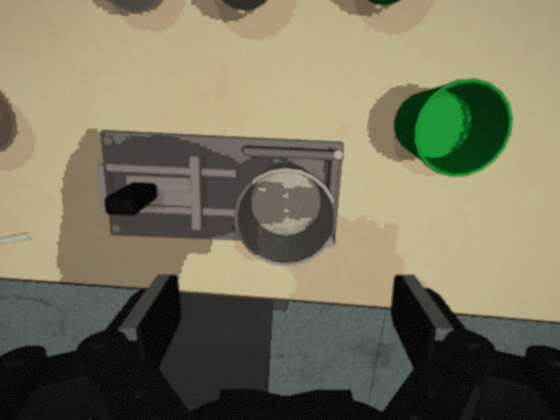

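The large cup stands upright in the bay with its rim at (286,215). The keeper is open with its grip at (132,198). Next is the medium cup.

```bash
python3 -m crank '[0.0854,0.054,-0.011,-0.006,0,0,0, 0.0854,0.054,-0.011,-0.006,0,0,0, 0.0854,0.054,-0.011,-0.006,0,0,0, 0.0854,0,0,0,0,0,-0.185, 0.0854,0,0,0,0,0,-0.185, 0.0854,0,0,0,0,0,-0.185, 0.0854,0,0,0,0,0,-0.185, 0.0854,0,0,0,0,0,-0.185]'; python3 -m crank '[0.0854,0,0,0,0,0,-0.185, 0.0854,0,0,0,0,0,-0.185, 0.0854,0,0,0,0,0,-0.185, 0.0854,0,0,0,0,0,0, 0.0854,0,0,0,0,0,0, 0.0854,0,0,0,0,0,0, 0.0854,0,0,0,0,0,0, 0.0854,0,0,0,0,0,0]'
python3 - <<'E'
from h import *
see("cup_medium");see("bottle_buffer");delta(629,-65,45)
E
```

```text
clock: 11.45
eef_pos: [627.3, -65.2, 175.9]
tool_rot: [0.872, 0.489, -0.001, -0.001]
wrist_force: [-0.4, 0.5, 0.0]
gripper_width: 85.3
gripper_force: 0.0
clock: 12.45
eef_pos: [627.8, -65.3, 177.4]
tool_rot: [0.707, 0.707, 0.0, 0.0]
wrist_force: [-0.2, 0.5, 0.2]
gripper_width: 85.1
gripper_force: 0.0
cup_medium wrist 0.59 [245. 161.  87.  90.] [629.6 -67.4] 0.023
cup_medium wrist 0.59 [268. 266.  74.  95.] [ 642.4 -170.8] 0.028
cup_medium wrist 0.57 [160. 314.  64.  98.] [ 540.1 -219.5] 0.405
bottle_buffer wrist 0.58 [237.  51.  84.  87.] [623.3  10.8] 0.081
tcp [627.7 -65.3 177.3] toolx yaw 90.0 q [-0.1   0.33  0.1   1.34 -0.    1.47] w 85.1
shift [  0.3   1.3 132.3] t 12.65
```

```bash
python3 -m crank '[0.0854,-0.001,0.001,0.034,0,0,0, 0.0854,0,0,0.034,0,0,0, 0.0854,0,0,0.034,0,0,0, 0.0854,0,0,0.033,0,0,0, 0.0854,0,0,0,0,0,0, 0.045,0,0,0,0,0,0, 0.045,0,0,0,0,0,0, 0.045,0,0,0,0,0,0]' 40; python3 -m crank '[0.045,0,0,0,0,0,0, 0.045,0,0,-0.01,0,0,0, 0.045,0,0,-0.02,0,0,0, 0.045,0,0,-0.03,0,0,0, 0.045,0,0,-0.04,0,0,0, 0.045,0,0,-0.02,0,0,0, 0.045,0,0,-0.02,0,0,0, 0.045,0,0,0,0,0,0]'
python3 - <<'E'
from h import *
delta(469.5,-113,200)
z=status.get_state()["eef_pos"][2]-43
see("cup_medium","wrist",z=z)
snap("side","d5")
for d in spotter.silhouettes("cup_medium","side"):print(d["confidence"],d["box"])
E
```

```text
clock: 13.65
eef_pos: [630.2, -66.5, 44.8]
tool_rot: [0.707, 0.707, 0.001, 0.002]
wrist_force: [-0.4, 0.0, 6.2]
gripper_width: 58.7
gripper_force: 43.3
clock: 14.65
eef_pos: [629.7, -66.4, 184.6]
tool_rot: [0.707, 0.707, 0.001, 0.001]
wrist_force: [-0.2, -0.5, -1.5]
gripper_width: 59.6
gripper_force: 43.4
tcp [629.7 -66.4 184.6] toolx yaw 90.0 q [-0.11  0.33  0.12  1.35  0.    1.47] w 59.6
shift [ -46.6 -160.1  -16. ] t 14.65
cup_medium wrist 0.85 [205. 200. 162. 184.] [628.9 -66.1] 0.049
cup_medium wrist 0.76 [200. 336.  17.  52.] [ 660.9 -256.1] 1.0
0.97 [330.3, 205.1, 31.6, 35.5]
0.88 [306.3, 127.8, 26.3, 39.7]
0.84 [299.8, 226.5, 34.5, 44.4]
```

```bash
python3 -m crank '[0.045,-0.009,-0.032,0,0,0,0, 0.045,-0.009,-0.032,0,0,0,0, 0.045,-0.009,-0.032,0.01,0,0,0, 0.045,-0.009,-0.032,0.01,0,0,0, 0.045,-0.009,-0.032,0.01,0,0,0, 0.045,-0.0015,-0.001,0.01,0,0,0, 0.045,0,0,0,0,0,0, 0.045,0,0,0,0,0,0]'
python3 - <<'E'
from h import *
delta(468.8,-113,81)
z=status.get_state()["eef_pos"][2]-44.8
see("cup_medium","wrist",z=z);see("cup_medium","side",z=z);see("cup_medium","scene",z=z)
E
```

```text
clock: 15.85
eef_pos: [468.6, -112.7, 142.3]
tool_rot: [0.707, 0.707, 0.0, 0.0]
wrist_force: [-0.2, 0.8, -0.8]
gripper_width: 59.3
gripper_force: 43.6
tcp [ 468.6 -112.7  142.3] toolx yaw 90.0 q [-0.24  0.06 -0.31  1.2   0.    1.33] w 59.3
shift [-0.3  0.2 61.3] t 15.85
cup_medium wrist 0.81 [203. 201. 162. 182.] [ 468.1 -113.6] 0.032
cup_medium wrist 0.73 [338. 338.  35.  58.] [ 518.8 -265.3] 1.0
cup_medium wrist 0.61 [461. 235.  99. 105.] [ 598.3 -128.6] 0.377
cup_medium side 0.74 [329. 203.  32.  39.] [ 571.2 -258.7] 0.594
cup_medium side 0.58 [248. 169.  25.  46.] [ 467.9 -108.7] 0.068
cup_medium side 0.58 [298. 224.  34.  48.] [ 479.3 -299.6] 0.604
cup_medium scene 0.66 [258. 176.  23.  35.] [ 472.6 -111.6] 0.183
cup_medium scene 0.65 [316. 200.  22.  30.] [ 525.4 -272.1] 0.572
cup_medium scene 0.63 [303. 218.  24.  33.] [ 436.2 -313.1] 0.439
cup_medium scene 0.5 [234. 200.  15.  30.] [ 374.2 -138.4] 2.564
```

```bash
python3 -m crank '[0.045,0.0005,0,0.01,0,0,0, 0.045,0,0,0.015,0,0,0, 0.045,0,0,0.01,0,0,0, 0.045,0,0,0.01,0,0,0, 0.045,0,0,0.008,0,0,0, 0.045,0,0,0.006,0,0,0, 0.045,0,0,0,0,0,0, 0.045,0,0,0,0,0,0]'
```

```text
clock: 17.15
eef_pos: [468.0, -112.3, 83.6]
tool_rot: [0.707, 0.707, 0.0, 0.0]
wrist_force: [-0.1, -0.0, -0.6]
gripper_width: 59.5
gripper_force: 43.6
```

```bash
python3 -m crank '[0.045,0,0,0.002,0,0,0, 0.045,0,0,0.002,0,0,0, 0.045,0,0,0,0,0,0, 0.0854,0,0,0,0,0,0, 0.0854,0,0,0,0,0,0, 0.0854,0,0,-0.02,0,0,0, 0.0854,0,0,-0.03,0,0,0, 0.0854,0,0,-0.04,0,0,0]'
python3 - <<'E'
from h import *
delta(439,187,180)
see("cup_medium","wrist",z=34);see("cup_medium","side",z=34);see("cup_large","side",z=6);see("bottle_media","side");see("cup_small","side")
E
```

```text
clock: 18.15
eef_pos: [467.2, -112.2, 169.7]
tool_rot: [0.707, 0.707, -0.0, -0.001]
wrist_force: [1.0, -0.7, 0.7]
gripper_width: 85.6
gripper_force: 0.0
tcp [ 467.2 -112.2  169.7] toolx yaw 90.0 q [-0.24  0.05 -0.26  1.26 -0.    1.34] w 85.6
shift [299.2 -28.2 -10.2] t 18.15
cup_medium wrist 0.83 [452. 225. 108.  93.] [ 627.7 -156.7] 0.197
cup_medium wrist 0.72 [333. 272.  76. 104.] [ 521.4 -194.8] 0.453
cup_medium wrist 0.62 [235. 167. 102. 108.] [ 467.1 -112.9] 0.022
cup_medium side 0.59 [301. 225.  32.  45.] [ 516.5 -245.8] 0.175
cup_medium side 0.57 [332. 201.  29.  40.] [ 617.1 -195.8] 0.274
cup_large side 0.58 [241. 212.  36.  37.] [ 468.4 -104.8] 0.948
bottle_media side 0.67 [223. 146.  21.  46.] [506.6 146.5] 0.584
cup_small side 0.95 [191. 158.  20.  36.] [437.5 186.8] 0.042
```

```bash
python3 -m crank '[0.0854,0.05,-0.005,-0.003,0,0,0, 0.0854,0.05,-0.005,-0.003,0,0,0, 0.0854,0.05,-0.005,-0.003,0,0,0, 0.0854,0.05,-0.005,-0.003,0,0,0, 0.0854,0.05,-0.005,0,0,0,0, 0.0854,0.05,-0.004,0,0,0,0, 0.0854,0,0,0,0,0,-0.177, 0.0854,0,0,0,0,0,-0.177]'; python3 -m crank '[0.0854,0,0,0,0,0,-0.177, 0.0854,0,0,0,0,0,-0.177, 0.0854,0,0,0,0,0,-0.177, 0.0854,0,0,0,0,0,-0.177, 0.0854,0,0,0,0,0,0, 0.0854,0,0,0,0,0,0, 0.0854,0,0,0,0,0,0, 0.0854,0,0,0,0,0,0]'
python3 - <<'E'
from h import *
x=see("cup_small")[0];see("bottle_media");delta(*x,45)
E
```

```text
clock: 19.65
eef_pos: [438.2, 188.5, 180.6]
tool_rot: [0.568, 0.823, -0.001, -0.0]
wrist_force: [-0.2, 0.5, 0.6]
gripper_width: 85.5
gripper_force: 0.0
clock: 20.65
eef_pos: [438.7, 187.7, 181.2]
tool_rot: [0.252, 0.968, -0.0, -0.0]
wrist_force: [0.6, -0.6, -0.4]
gripper_width: 85.8
gripper_force: 0.0
cup_small wrist 0.89 [242. 164.  69.  78.] [438.  181.6] 0.023
bottle_media wrist 0.8 [235. 242.  74. 120.] [509.7 135.8] 0.142
tcp [438.7 187.7 181.3] toolx yaw 150.8 q [ 0.4   0.04 -0.24  1.29  0.    0.91] w 85.6
shift [ -2.4  -5.7 136.3] t 20.85
```

```bash
python3 -m crank '[0.0854,-0.002,-0.0055,0.03,0,0,0, 0.0854,0,0,0.036,0,0,0, 0.0854,0,0,0.037,0,0,0, 0.0854,0,0,0.036,0,0,0, 0.0854,0,0,0,0,0,0, 0.038,0,0,0,0,0,0, 0.038,0,0,0,0,0,0, 0.038,0,0,0,0,0,0]' 40; python3 -m crank '[0.038,0,0,0,0,0,0, 0.038,0,0,-0.01,0,0,0, 0.038,0,0,-0.02,0,0,0, 0.038,0,0,-0.03,0,0,0, 0.038,0,0,-0.04,0,0,0, 0.038,0,0,-0.04,0,0,0, 0.038,0,0,0,0,0,0, 0.038,0,0,0,0,0,0]'
python3 - <<'E'
from h import *
delta(467.3,-112.8,190)
z=status.get_state()["eef_pos"][2]-45
see("cup_small","wrist",z=z);see("bottle_media")
E
```

```text
clock: 21.85
eef_pos: [439.1, 182.3, 44.5]
tool_rot: [0.252, 0.968, 0.001, 0.001]
wrist_force: [-1.4, -1.0, 5.0]
gripper_width: 51.5
gripper_force: 40.9
clock: 22.85
eef_pos: [437.7, 181.9, 182.4]
tool_rot: [0.252, 0.968, 0.0, 0.0]
wrist_force: [0.6, -0.4, -0.8]
gripper_width: 51.4
gripper_force: 41.9
tcp [437.7 181.9 182.4] toolx yaw 150.8 q [ 0.39  0.03 -0.25  1.29  0.    0.9 ] w 51.4
shift [-169.4 -243.    -7.6] t 22.85
cup_small wrist 0.68 [215. 202. 142. 170.] [437.8 182.1] 0.026
cup_small wrist 0.35 [  0. 238. 185. 110.] [413.9 103.2] 1.27
```

```bash
python3 -m crank '[0.038,-0.02,-0.03,-0.006,0,0,0, 0.038,-0.03,-0.043,0,0,0,0, 0.038,-0.03,-0.043,0,0,0,0, 0.038,-0.03,-0.043,0,0,0,0, 0.038,-0.03,-0.043,0,0,0,0, 0.038,-0.029,-0.041,0,0,0,0, 0.038,0,0,0,0,0,0, 0.038,0,0,0,0,0,0]'
python3 - <<'E'
from h import *
z=status.get_state()["eef_pos"][2]-44.5
x=see("cup_small","wrist",z=z)[0]
delta(467.2,-112.8,108.5)
E
```

```text
clock: 24.05
eef_pos: [466.6, -112.6, 187.6]
tool_rot: [0.252, 0.968, 0.0, -0.001]
wrist_force: [-0.3, 0.6, -1.5]
gripper_width: 51.2
gripper_force: 42.1
cup_small wrist 0.69 [216. 204. 140. 167.] [ 466.2 -112.1] 0.026
tcp [ 466.7 -111.7  187.9] toolx yaw 150.9 q [-0.24  0.05 -0.22  1.3   0.    0.27] w 51.7
shift [-1.  -0.7 79.4] t 24.15
```

```bash
python3 -m crank '[0.038,-0.001,-0.001,0.015,0,0,0, 0.038,0,0,0.02,0,0,0, 0.038,0,0,0.012,0,0,0, 0.038,0,0,0.01,0,0,0, 0.038,0,0,0.01,0,0,0, 0.038,0,0,0.008,0,0,0, 0.038,0,0,0.002,0,0,0, 0.038,0,0,0,0,0,0]'
```

```text
clock: 25.15
eef_pos: [467.5, -114.0, 111.4]
tool_rot: [0.252, 0.968, 0.0, 0.0]
wrist_force: [0.5, -0.0, -0.9]
gripper_width: 51.5
gripper_force: 42.1
```

Lower 4 mm more, release and lift off, then look.

```bash
python3 -m crank '[0.038,0,0,0.002,0,0,0, 0.038,0,0,0.002,0,0,0, 0.038,0,0,0,0,0,0, 0.075,0,0,0,0,0,0, 0.075,0,0,0,0,0,0, 0.075,0,0,-0.02,0,0,0, 0.075,0,0,-0.03,0,0,0, 0.075,0,0,-0.04,0,0,0]'
python3 - <<'E'
from h import *
see("cup_small","wrist",z=62)
a=cams.read_camera("side")[...,::-1];w=cams.read_camera("wrist")[...,::-1]
cv2.imwrite("pics/p6.png",np.hstack([cv2.resize(a[160:270,190:290],(400,440),interpolation=cv2.INTER_CUBIC),cv2.resize(w[80:360,150:405],(400,440))]))
delta(461,5,150)
E
```

```text
clock: 26.15
eef_pos: [466.9, -113.8, 197.7]
tool_rot: [0.252, 0.968, -0.0, -0.001]
wrist_force: [0.2, -0.0, -0.0]
gripper_width: 75.3
gripper_force: 0.0
cup_small wrist 0.74 [240. 173.  85.  93.] [ 466.2 -114.4] 0.037
cup_small wrist 0.58 [222.  42. 236. 164.] [438.7 -28.2] 0.508
tcp [ 468.  -114.1  198. ] toolx yaw 150.8 q [-0.24  0.04 -0.2   1.32  0.    0.27] w 75.2
shift [ 64.2 100.6  47.9] t 26.35
```

View pics/p6.png

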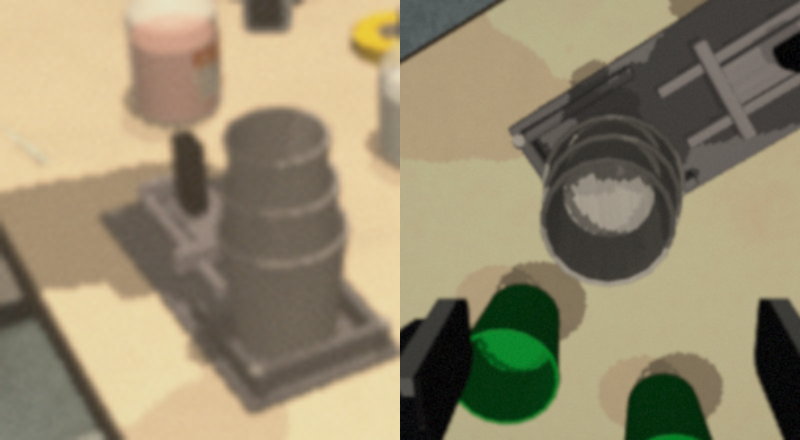

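All three cups are nested and upright in the bay, with rims stepped at crop heights 130, 195 and 250. The keeper grip is at crop (190,170). Next I push the keeper home from behind its grip.

```bash
python3 -m crank '[0,0,0,0,0,0,0.177, 0,0,0,0,0,0,0.177, 0,0,0,0,0,0,0.177, 0,0,0,0,0,0,0.177, 0,0,0,0,0,0,0.177, 0,0,0,0,0,0,0.177, 0,0.05,-0.003,0,0,0,0, 0,0.055,-0.003,0,0,0,0]' 40; python3 -m crank '[0,0.055,-0.003,0.03,0,0,0, 0,0,0,0.02,0,0,0, 0,0,0,0,0,0,0, 0,0,0,0,0,0,0, 0,0,0,0,0,0,0, 0,0,0,0,0,0,0, 0,0,0,0,0,0,0, 0,0,0,0,0,0,0]'
python3 - <<'E'
from h import *
st,C=snap("wrist","w7")
for d in spotter.silhouettes("keeper_grip","wrist"):
    l,t,w,h=d["box"];print(round(d["confidence"],2),np.round(d["box"]),back((l+w/2,t+h/2),C,38).round(),back((l+w/2,t),C,12).round())
delta(460,45,40)
E
```

```text
clock: 27.35
eef_pos: [460.7, -8.4, 195.8]
tool_rot: [0.708, 0.706, -0.001, -0.001]
wrist_force: [0.2, 0.3, 0.9]
gripper_width: -0.1
gripper_force: 0.0
clock: 28.35
eef_pos: [458.5, 45.7, 147.6]
tool_rot: [0.707, 0.707, 0.0, 0.0]
wrist_force: [-0.3, 0.2, 0.1]
gripper_width: -0.1
gripper_force: 0.0
0.94 [278. 227.  53.  71.] [472.   1.  38.] [473.  20.  12.]
0.28 [280. 388.  12.   8.] [ 458. -122.   38.] [ 458. -143.   12.]
tcp [458.4  45.8 147.5] toolx yaw 90.0 q [ 0.1   0.02 -0.34  1.21  0.    1.67] w 0.1
shift [ -0.8   1.5 107.5] t 28.45
```

View pics/w7.png

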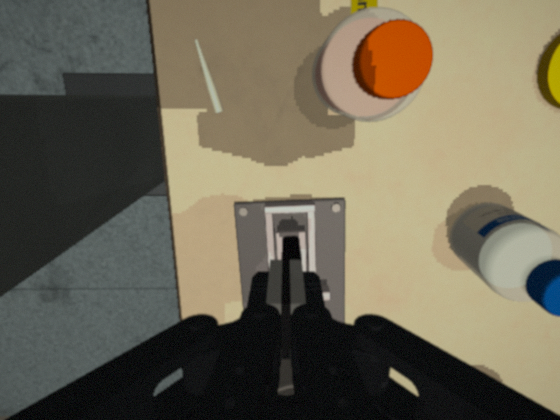

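The wrist view looks down along the closed fingers. The back face of the grip is at about (291,238), the dock's +y edge is at row 199, and no bottle is near the path.

```bash
python3 - <<'E'
from h import *
st=status.get_state();C=cam("wrist",st)
for p in((291,236),(291,226),(291,260)):print(p,[back(p,C,z).round(1)[:2].tolist() for z in(6,12,64)])
for p in((235,203),(345,198)):print(p,back(p,C,6).round(1))
for g in(5,18,22):print(g,proj([[460,g+11,12],[460,g+11,64]],C).round())
E
```

```text
(291, 236) [[462.7, 9.6], [462.6, 12.0], [461.8, 32.8]]
(291, 226) [[462.7, 18.5], [462.6, 20.7], [461.7, 40.0]]
(291, 260) [[462.8, -12.6], [462.7, -9.8], [461.8, 15.2]]
(235, 203) [416.8  38.6   6. ]
(345, 198) [506.5  42.8   6. ]
5 [[288. 231.]
 [288. 259.]]
18 [[288. 216.]
 [288. 241.]]
22 [[288. 212.]
 [288. 236.]]
```

```bash
python3 -m crank '[0,0.01,0.003,0.03,0,0,0, 0,0,0,0.03,0,0,0, 0,0,0,0.03,0,0,0, 0,0,0,0.022,0,0,0, 0,0,0,0,0,0,0, 0,-0.01,0,0,0,0,0, 0,-0.01,0.0005,0,0,0,0, 0,0,0,0,0,0,0]'
python3 - <<'E'
from h import *
st,C=snap("side","d8")
a=cv2.imread("pics/d8.png")[150:280,180:320];cv2.imwrite("pics/p8.png",cv2.resize(a,None,fx=4,fy=4,interpolation=cv2.INTER_CUBIC))
E
```

```text
clock: 29.45
eef_pos: [462.5, 35.0, 36.2]
tool_rot: [0.708, 0.707, 0.001, 0.001]
wrist_force: [0.4, 0.8, 0.2]
gripper_width: 0.2
gripper_force: 0.0
```

View pics/p8.png

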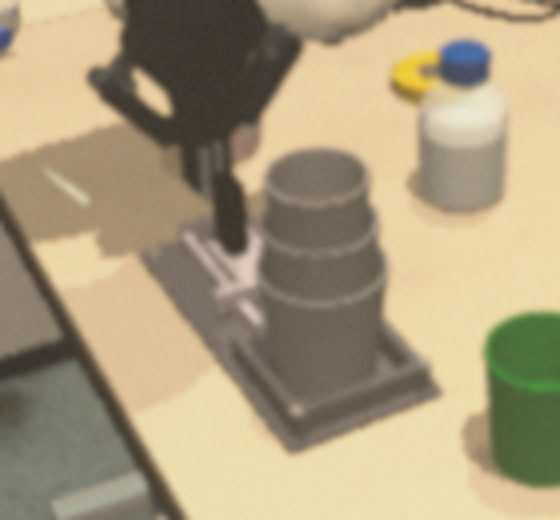

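The closed fingers are just behind the grip at crop (230,210), and the nest is upright. Pushing now.

```bash
python3 -m crank '[0,-0.006,0,0,0,0,0, 0,-0.006,0.001,0,0,0,0, 0,-0.006,0,0,0,0,0, 0,-0.006,0,0,0,0,0, 0,-0.006,0.001,0,0,0,0, 0,-0.005,0,0,0,0,0, 0,-0.003,0,0,0,0,0, 0,0,0,0,0,0,0]'
```

```text
clock: 30.5
eef_pos: [463.9, -2.6, 35.4]
tool_rot: [0.707, 0.707, -0.0, 0.0]
wrist_force: [0.0, -0.2, 0.2]
gripper_width: 0.1
gripper_force: 0.0
```

```bash
python3 -m crank '[0,-0.002,0,0,0,0,0, 0,-0.002,0,0,0,0,0, 0,-0.002,0,0,0,0,0, 0,0,0,0,0,0,0, 0,0,0,0,0,0,0, 0,0,0,0,0,0,0, 0,0,0,0,0,0,0, 0,0,0,0,0,0,0]'
```

```text
clock: 31.5
eef_pos: [463.8, -8.2, 35.4]
tool_rot: [0.707, 0.707, -0.0, 0.0]
wrist_force: [0.4, -0.7, -0.2]
gripper_width: -0.2
gripper_force: 0.0
```

```bash
python3 -m crank '[0,-0.002,0,0,0,0,0, 0,-0.002,0,0,0,0,0, 0,-0.002,0,0,0,0,0, 0,-0.001,0,0,0,0,0, 0,0,0,0,0,0,0, 0,0,0,0,0,0,0, 0,0,0,0,0,0,0, 0,0,0,0,0,0,0]'
```

```text
clock: 32.5
eef_pos: [464.0, -13.2, 35.5]
tool_rot: [0.707, 0.708, 0.002, -0.002]
wrist_force: [0.4, 10.6, 0.8]
gripper_width: 0.3
gripper_force: 5.0
```

```bash
python3 -m crank '[0,-0.001,0,0,0,0,0, 0,-0.001,0,0,0,0,0, 0,0,0,0,0,0,0, 0,0,0,0,0,0,0, 0,0,0,0,0,0,0, 0,0,0,0,0,0,0, 0,0,0,0,0,0,0, 0,0,0,0,0,0,0]'
python3 - <<'E'
from h import *
a=cams.read_camera("side")[...,::-1];b=cams.read_camera("scene")[...,::-1]
f=lambda i:cv2.resize(i,(400,480),interpolation=cv2.INTER_CUBIC)
cv2.imwrite("pics/p9.png",np.hstack([f(a[160:280,200:300]),f(b[150:270,205:305])]))
E
```

```text
clock: 33.5
eef_pos: [464.0, -13.3, 35.5]
tool_rot: [0.706, 0.708, 0.003, -0.003]
wrist_force: [0.4, 18.2, 0.4]
gripper_width: -0.2
gripper_force: 8.9
```

View pics/p9.png

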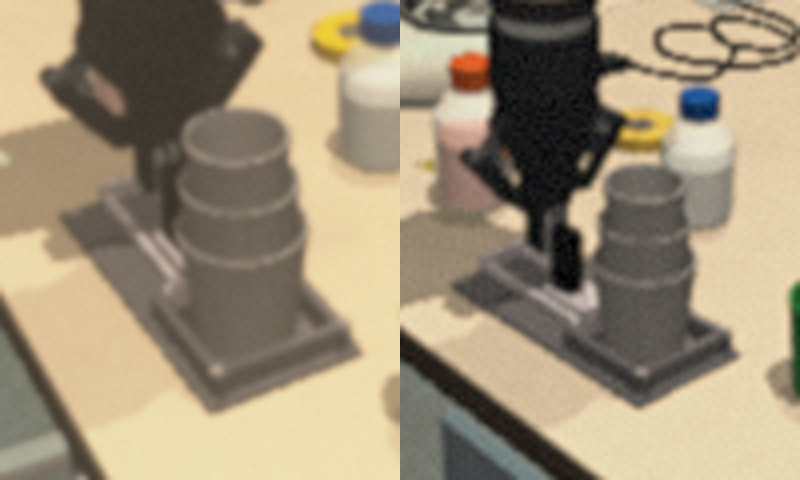

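The crossbar now meets the fence end beside the nest (crop (180,285)) and the push hit a hard stop: force rose to 18 N with no motion. The nest is upright. Backing off.

```bash
python3 -m crank '[0,0.005,0,0,0,0,0, 0,0.012,0,0,0,0,0, 0,0.015,0,0,0,0,0, 0,0.015,0,-0.02,0,0,0, 0,0,0,-0.04,0,0,0, 0,0,0,-0.05,0,0,0, 0,0,0,-0.05,0,0,0, 0,0,0,0,0,0,0]'
python3 - <<'E'
from h import *
st,C=snap("wrist")
see("cup_small","side",z=62)
for c in("wrist","side"):
  snap(c)
  for d in spotter.silhouettes("keeper_grip",c)[:1]:
    l,t,w,h=d["box"];print(round(d["confidence"],2),np.round(d["box"]),back((l+w/2,t+h/2),cam(c,st),38).round(1))
print({k:np.round(status.get_state()[k],1) for k in("eef_pos","wrist_force","clock")})
E
```

```text
clock: 34.6
eef_pos: [466.1, 30.6, 199.5]
tool_rot: [0.707, 0.707, 0.003, 0.003]
wrist_force: [-0.5, 0.9, -0.0]
gripper_width: 0.0
gripper_force: 0.0
cup_small side 0.65 [249. 185.  23.  32.] [472.9 -94.5] 0.59
cup_small side 0.53 [217. 200.  74.  62.] [ 397.3 -142.9] 0.684
0.62 [274. 232.  26.  27.] [468.9 -22.6  38. ]
0.71 [237. 202.   7.  36.] [443.5 -54.9  38. ]
{'eef_pos': array([463.2,  29.9, 194.1]), 'wrist_force': array([-0.2, -0.4,  0.4]), 'clock': np.float64(35.0)}
```

```bash
python3 -c "
from bench import ticket;print(ticket.sign_off())"
```

```text
the job is handed in; nothing more can be done
None
```

The three cups are nested upright in the bay, the keeper is pushed to its hard stop, and the bottles look untouched; I handed the job in at about 35 s, but the sign-off returned no verdict, and I judged the keeper home from the hard stop and the camera views, not a joint reading.

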